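# Close the keyed lid of the ice bucket with a fingertip

### The arm

A 7-joint arm with a two-finger parallel gripper is mounted at the origin on the work surface. World frame = base frame: x ahead of the robot, y to its left, z up, the work surface at z = 0. Lengths are in mm, angles in rad, forces in N, time in s.
With the tool pointing down it reaches from about 350 to 900 mm from the base axis. Payload 7.2 kg.
Tool frame: the origin (TCP) lies on the centre line of the jaws, within the pads' length; the fingertips stand 22 mm ahead of it and the grasp point (between the pads) lies 3 mm ahead of it (tcp_to_tips is the distance from the TCP to the fingertips, in mm); z points along the fingers, y is the direction in which the jaws open and shut (so a half turn about z gives the same grasp; the last joint's range is limited). The gripper opens to 85 mm and grips with 20 to 120 N. Pads are 22 mm wide; open, the fingers measure 114 mm over their backs; the gripper's body (76 mm by 85 mm) begins 54 mm behind the grasp point. The pads swing forward as they close: fully open they stand 13 mm farther back than shut.
Start: joints at [-1.387, 0.411, -0.013, 1.596, 0.006, 1.134, -0.082], TCP at [155.727, 605.291, 253.297] pointing down, gripper open.
Joint ranges: [-2.95, 2.95], [-0.29, 1.99], [-1.47, 1.44], [0.14, 2.54], [-1.03, 4.17], [0.13, 1.85], [-2.86, 2.86]. Speed limits (rad/s): [2.39, 2.39, 3.01, 3.01, 3.14, 3.14, 3.14].

### API

Orientations are given as a rotation vector (axis times angle).
In Python, from plant import get_obs, get_image, get_calibration, finish_job, tcp_to_tips gives the robot as it stands.
- The arm moves only by the tool drive_tool, never from a script. Its argument "steps" is a list of rows, each a list of 7 numbers: the shift along the tool's x, y, z in mm, then the turn, a rotation vector about the tool's x, y, z in rad, then the closure, from 0 (fully open) to 1 (shut). A call has 1 to 10 rows; each row shifts and turns the commanded pose from where the row before left it, along the tool's axes as they then stand; what a row does not reach is not made up. A row lasts 1/8 s, in which the tool goes at most 62.5 mm and 10.7 degrees, less where a joint would pass 70% of its speed; a pose out of reach is approached as far as the arm can. A call is refused whole if a number of a shift passes 62.5 or a number of a turn 0.188, either way. A call with a gripper value outside its range is refused whole. The fingers move at their own pace and stop on an object; "force" is the grip in N (left out, the last holds). Time passes only in rows, so rows that do not move let the fingers close. It gives the time, the measured TCP pose, the force and the opening at its end, in the units of the state.
- get_obs(): the state, without advancing time (a new reading comes with each control period).
- get_image(name): name is "scene" or "top"; returns the picture (384x512x3 uint8, blue, green, red); there is no depth.
- get_calibration(name): a dict with "vfov" (degrees; the focal length in pixels is half the picture's height over the tangent of half this angle, whatever the lens; pixels are square), "cx", "cy" (the principal point, pixels), "k1" (the pictures are not rectified: a ray, as slopes to the right and down, at radius r is drawn at 1 + k1 r^2 times it, then the intrinsics apply), "R" (3x3) and "t" (3): a world point X has camera coordinates R X + t. Camera axes: x right, y down, z forward; pixel columns grow to the right and rows downward; lengths in mm; the calibration is good to about 2 mm. A picture is of the moment at which its call begins. get_calibration takes no time and is no camera call.
- finish_job(): hands the job in, once; it reports no verdict.
The state is a dict: "clock": time; "q": joint angles; "qvel": joint speeds; "joint_efforts": joint torques, N m; "ee_pos": TCP position; "tool_rot": TCP orientation; "contact_force": force on the tool from outside, world axes, zero at the start; "wrist_torque": the same for the moment, N m; "grip_width": finger opening in mm.
Only numpy, scipy, OpenCV 4.12 (cv2) and the standard library are available. Lean on these libraries where they do the work, as an engineer would, in place of code of your own. Each camera call takes 0.05 s, during which the arm holds its last target.

### The job

The steel lid of the ice bucket is sitting up on its gasket with its notch off the pin. With the fingertips, push the rib on the lid round until the notch in the lid's rim stands over the bucket's pin, then press the lid down until it is fully home, and take the hand away. Do not pinch the rib or lift the lid, and leave the tumblers and the jar where they stand.

Things in the scene. Friction and masses are not known exactly. Their poses are not given: they have to be found in the camera images.
- bucket: Round steel ice bucket, 130 mm across, rim 100 mm high, fixed to the table. Origin at the centre of its underside, z up; +x points to its locating pin. Just outside the pin a steel lug, 12 mm wide and as high as the pin, stands 80 to 98 mm from the axis: seen from above it sticks out about 20 mm beyond the lid's edge and shows where the pin is.
- pin_top (a point): Top of the bucket's upright locating pin: 12 mm diameter, round-topped, fixed at the bucket's rim 69 mm from the axis on the bucket's +x, its top 107.5 mm above the table (7.5 mm above the rim).
- lid: Flat round steel lid, 156 mm across, 5 mm thick; origin at the centre of its underside, on the bucket's axis, z up, 109 mm above the table at the start, 100 mm when home. Turns about z only, either way without stops; needs 0.07 N m and stays where left. One rim notch on its +x, open outwards: 18 mm deep, 14 mm wide inside, 24 mm at the mouth. A raised rib runs across it along y.
- notch (a point): Point of the lid in the middle of the notch, at the underside of the plate, 69 mm from the axis on the lid's +x. It lies over the pin when the lid can go down (about 3 mm of play either way; the pin's round top forgives a little more).
- rib_top (a point): Centre of the top of the lid's straight rib, on the lid's axis, 25 mm above the lid's underside; a good place to press. The rib is 112 mm long (along the lid's y, square to the notch's direction), 14 mm wide over its rubber side pads and stands 20 mm above the lid's plate; push its side to turn the lid.
- pad_a: Thin rubber pad, 108 x 14 x 2 mm, on the rib's side face towards the notch (lid's +x side); origin at its centre, 13 mm above the lid's underside, its top 5 mm below the rib's top.
- pad_b: The same pad on the rib's other side face (lid's -x side).
- stem (a joint): How far the lid is down from its starting height, in m: 0 at the start, 0.009 fully home, negative if lifted (it can be pulled up). It moves only against the gasket's friction, about 6 N either way, without a spring, and stays where it is left; with the notch off the pin it stops on the pin after about 1.5 to 3 mm.
- tumbler_a_mid (a point): Centre (half-way up) of a loose amber glass tumbler, 80 mm across, 85 mm high. Bystander.
- tumbler_b_mid (a point): Centre (half-way up) of a second, identical tumbler. Bystander.
- jar_mid (a point): Centre (half-way up) of a loose closed glass jar with a steel cap, 68 mm across, 80 mm high. Bystander.
Mind the look-alikes: they are no part of the job. Leave any blue look-alike of the part that bears tumbler_b_mid alone.

How it is judged (in metres and radians):
At the end, for the whole second after the job is handed in: The lid is down at least 7.5 of its 9 mm with the middle of its notch within 6 mm of the pin, and at rest; tumblers and jar stand upright within 30 mm of where they started (value of joint stem above 0.0075 m and horizontal distance between notch and pin_top below 0.006 m and angular speed of lid below 0.05 rad/s and distance of each of tumbler_a_mid, tumbler_b_mid, jar_mid from where it was at the start of the episode below 0.03 m and angle between each of tumbler_a_mid, tumbler_b_mid, jar_mid's own z axis and vertical below 0.2 rad); the robot touches nothing.
It fails at once if the lid is lifted more than 4 mm above its starting height (value of joint stem below -0.004 m).
It fails at once if the rib is pinched: the fingers press on both its side pads at once (more than 2 N each) (contact force between the fingers and pad_a above 2 N and contact force between the fingers and pad_b above 2 N).
It fails at once if a tumbler or the jar is pushed or lifted more than 30 mm from its place, or tipped over (distance of any of tumbler_a_mid, tumbler_b_mid, jar_mid from where it was at the start of the episode above 0.03 m or angle between any of tumbler_a_mid, tumbler_b_mid, jar_mid's own z axis and vertical above 0.5 rad).
It also fails if it takes over 64 s, if anything falls off the work surface, if the arm or the gripper's body presses on something with over 40 N, if the wrist force passes 120 N, or if a joint passes its speed limit or range.

## Working session

There is one attempt and no reset: what is moved stays moved. The work goes in short steps, Python scripts to look and compute and a tool call to move; the robot and the scene stay as the last step left them, time stands still between calls to the robot, and variables do not carry over. Pictures are saved under pics/ and viewed, and the job is handed in when it is done.

Besides the shell and the picture viewer there is one more tool, called after ">>>" by a JSON object that holds its "op" and its "data". drive_tool: Moves the arm, as the interface text tells. Its arguments: {"type":"object","properties":{"steps":{"type":"array","items":{"type":"array","items":{"type":"number"}}},"force":{"type":"number"}},"required":["steps"]}

```bash
mkdir -p pics; ls
python3 - <<'E'
from plant import *
import cv2
for n in("scene","top"):
    cv2.imwrite(f"pics/{n}0.png",get_image(n)); print(get_calibration(n))
print(get_obs(),tcp_to_tips)
E
```

```text
pics
{'vfov': 56.99231111713521, 'cx': 255.84281788126725, 'cy': 191.21436920089405, 'k1': 0.030558957369311513, 'R': array([[-0.83927791,  0.5435934 , -0.01089974],
       [ 0.46124429,  0.70123521, -0.54362017],
       [-0.28786505, -0.46127584, -0.83926057]]), 't': array([ 490.31350548, -224.3359758 , 1332.86996445])}
{'vfov': 54.136435356279165, 'cx': 252.82911820484932, 'cy': 186.42295908104347, 'k1': -0.07382201507849233, 'R': array([[ 0.02603509, -0.99932866, -0.02577588],
       [-0.9991235 , -0.02516699, -0.03344917],
       [ 0.03277802,  0.02662414, -0.99910798]]), 't': array([   2.56283474,  600.75437845, 1059.59244918])}
{'clock': 0.1, 'q': array([-1.38719836,  0.41178564, -0.01268594,  1.5969404 ,  0.00564808,
        1.13430819, -0.08220573]), 'qvel': array([ 0.00065188, -0.000699  ,  0.00294263, -0.00255116,  0.0017127 ,
       -0.00040442, -0.00064965]), 'joint_efforts': array([ 2.70525707e-03, -6.01832628e+01,  6.84367195e-01, -3.00086403e+01,
        1.40404727e-02,  6.47939451e-03, -1.34197745e-05]), 'ee_pos': array([155.6778958 , 604.88394464, 252.56682122]), 'tool_rot': array([-3.94453100e-01, -3.11670621e+00,  2.20904529e-03]), 'contact_force': array([-0.12923705, -0.37878407, -0.60111174]), 'wrist_torque': array([ 0.02109157, -0.0332511 , -0.01981755]), 'grip_width': 85.30758737261456} 22.0
```

View pics/scene0.png

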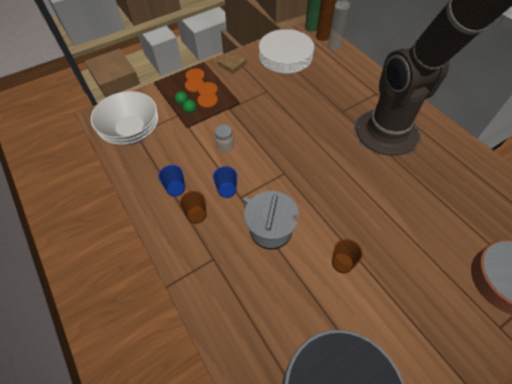

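View pics/top0.png

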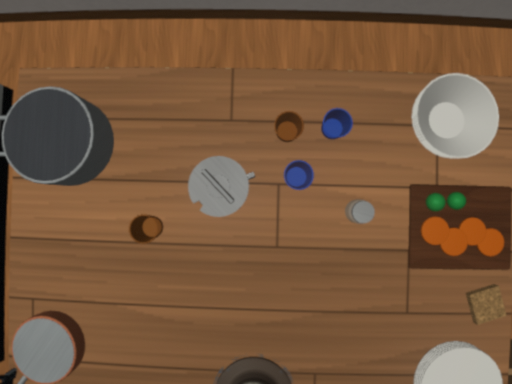

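The top view shows the bucket at about (219,186), the lug at right (251,176), and the lid's notch at lower left (198,208). The rib runs diagonally. I'll zoom in and measure.

```bash
cat > h.py <<'E'
import numpy as np, cv2
from plant import *
def ray(n,uv):
    c=get_calibration(n); f=192/np.tan(np.radians(c['vfov']/2))
    d=(np.asarray(uv,float)-[c['cx'],c['cy']])/f
    s=d.copy()
    for _ in range(30): s=d/(1+c['k1']*(s@s))
    R=c['R'];o=-R.T@c['t']; return o,R.T@np.array([s[0],s[1],1])
def onz(n,uv,z):
    o,d=ray(n,uv); return o+d*(z-o[2])/d[2]
def proj(n,X):
    c=get_calibration(n); f=192/np.tan(np.radians(c['vfov']/2))
    p=c['R']@np.asarray(X,float)+c['t']; s=p[:2]/p[2]
    return s*(1+c['k1']*(s@s))*f+[c['cx'],c['cy']]
E
python3 - <<'E'
from h import *
a=cv2.imread("pics/top0.png")[145:230,170:270]
cv2.imwrite("pics/z0.png",cv2.resize(a,None,fx=7,fy=7,interpolation=cv2.INTER_CUBIC))
a=cv2.imread("pics/scene0.png")[180:255,230:315]
cv2.imwrite("pics/z1.png",cv2.resize(a,None,fx=8,fy=8,interpolation=cv2.INTER_CUBIC))
E
```

```text
(no output)
```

View pics/z0.png

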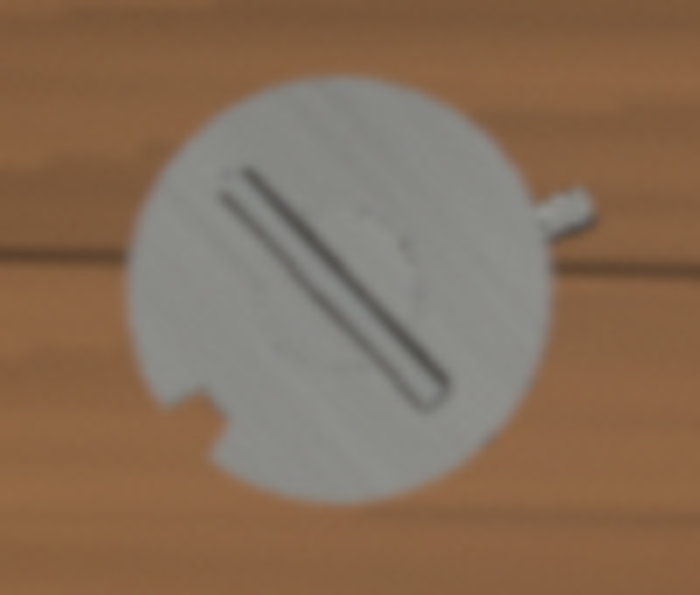

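View pics/z1.png

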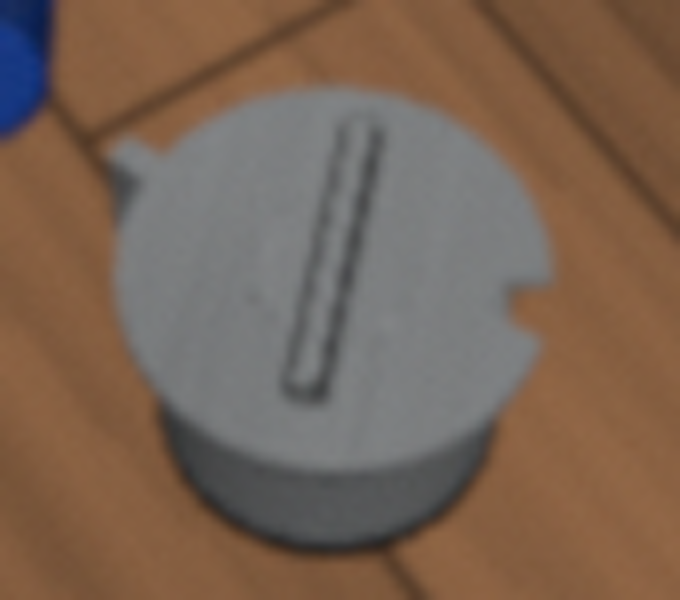

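In the zoom the lug tip is at about (590,210), the notch mouth corners are at (165,408) and (210,460), and the rib runs from (235,180) to (435,395). Next I convert these to world points.

```bash
cat >> h.py <<'E'
def meas(img, zt=114., verbose=True):
    """top view: lid centre at plate top zt, notch & lug angles"""
    hsv=cv2.cvtColor(img,cv2.COLOR_BGR2HSV)
    return hsv
E
python3 - <<'E'
from h import *
img=cv2.imread("pics/top0.png"); hsv=cv2.cvtColor(img,cv2.COLOR_BGR2HSV)
m=((hsv[...,1]<70)).astype(np.uint8)*255
m[:150]=0;m[225:]=0;m[:,:180]=0;m[:,262:]=0
cs,_=cv2.findContours(m,cv2.RETR_EXTERNAL,cv2.CHAIN_APPROX_NONE)
c=max(cs,key=cv2.contourArea)[:,0,:]
P=np.array([onz("top",p,114.)[:2] for p in c])
ctr=P.mean(0)
for _ in range(20):
    r=np.hypot(*(P-ctr).T); k=abs(r-np.median(r))<3
    A=np.c_[2*P[k],np.ones(k.sum())]; s=np.linalg.lstsq(A,(P[k]**2).sum(1),rcond=None)[0]; ctr=s[:2]
print("ctr",ctr,"R",np.sqrt(s[2]+ctr@ctr),k.sum(),len(k))
Z=lambda x,y:(170+(x+.5)/7-.5,145+(y+.5)/7-.5)
for n,p,z in [("lugtip",(588,210),107.5),("lugA",(577,190),107.5),("lugB",(592,222),107.5),("mouth1",(165,408),114),("mouth2",(210,460),114),("in1",(205,388),114),("in2",(230,418),114),("rib1",(232,180),134),("rib2",(435,395),134)]:
    X=onz("top",Z(*p),z)[:2]; d=X-ctr; print(n,X.round(1),"r",np.hypot(*d).round(1),"ang",np.degrees(np.arctan2(d[1],d[0])).round(1))
# loose things: rims
for n,uv,z in [("tumb left",(153,227),0),("tumb left top",(147,228),85),("amber2",(288,127),85),("blue",(299,175),85),("blue2",(337,124),85),("jar",(358,211),80)]:
    print(n,onz("top",uv,z).round(0))
# scene check
Zs=lambda x,y:(230+(x+.5)/8-.5,180+(y+.5)/8-.5)
for n,p,z in [("lug",(118,155),107.5),("in1",(505,292),114),("in2",(515,318),114),("m1",(550,285),114),("m2",(540,345),114),("r1",(362,118),134),("r2",(308,390),134)]:
    X=onz("scene",Zs(*p),z)[:2]; d=X-ctr; print(n,X.round(1),"r",np.hypot(*d).round(1),"ang",np.degrees(np.arctan2(d[1],d[0])).round(1))
E
```

```text
ctr [596.32456791 105.28766277] R 77.7583739324246 160 189
lugtip [628.1  14.2] r 96.4 ang -70.8
lugA [635.4  18.5] r 95.2 ang -65.8
lugB [623.6  12.6] r 96.6 ang -73.6
mouth1 [550.8 168.2] r 77.7 ang 125.9
mouth2 [532.1 150.9] r 78.8 ang 144.6
in1 [558.5 153.6] r 61.3 ang 128.1
in2 [547.7 144. ] r 62.1 ang 141.5
rib1 [634.1 142.7] r 53.1 ang 44.7
rib2 [558.4  66.9] r 54.0 ang -134.6
tumb left [476. 305.   0.]
tumb left top [480. 296.  85.]
amber2 [759. -74.  85.]
blue [ 631. -105.   85.]
blue2 [ 770. -204.   85.]
jar [ 540. -265.   80.]
lug [635.4  18.1] r 95.5 ang -65.9
in1 [552.1 146.3] r 60.3 ang 137.1
in2 [555.4 156.8] r 65.8 ang 128.5
m1 [537.  152.8] r 76.0 ang 141.3
m2 [554.4 170.3] r 77.4 ang 122.8
r1 [560.7  67.8] r 51.7 ang -133.5
r2 [638.8 148.4] r 60.5 ang 45.5
```

```bash
cat >> h.py <<'E'
CTR=np.array([596.3,105.3])
def angs(img,zt=114.):
    hsv=cv2.cvtColor(img,cv2.COLOR_BGR2HSV); w=np.clip((110-hsv[...,1].astype(float))/60,0,1)
    L=[];N=[]
    for v in range(150,226):
        for u in range(180,264):
            X=onz("top",(u,v),107.5)[:2]-CTR; r=np.hypot(*X)
            if 83<r<102 and w[v,u]>.1: L.append([*X,w[v,u]])
            X=onz("top",(u,v),zt)[:2]-CTR; r=np.hypot(*X)
            if 62<r<75 and w[v,u]<.9: N.append([*X,1-w[v,u]])
    out=[]
    for Q in(L,N):
        Q=np.array(Q)
        if len(Q)==0: out.append(None);continue
        c=(Q[:,:2]*Q[:,2:]).sum(0)/Q[:,2].sum(); out.append((np.degrees(np.arctan2(c[1],c[0])).round(1),np.hypot(*c).round(1),Q[:,2].sum().round(1)))
    return out
E
python3 -c "
from h import *
print(angs(cv2.imread('pics/top0.png')))
o=get_obs();print(o['ee_pos'])"
```

```text
Traceback (most recent call last):
  File "h.py", line 25, in angs
    X=onz("top",(u,v),107.5)[:2]-CTR; r=np.hypot(*X)
      ~~~^^^^^^^^^^^^^^^^^^^
  File "h.py", line 10, in onz
    o,d=ray(n,uv); return o+d*(z-o[2])/d[2]
        ~~~^^^^^^
  File "h.py", line 4, in ray
    c=get_calibration(n); f=192/np.tan(np.radians(c['vfov']/2))
ValueError: time passes only in moves, steps and waits
```

>>> {"op": "drive_tool", "data": {"steps": [[0,0,0,0,0,0,1],[0,0,0,0,0,0,1],[0,0,0,0,0,0,1],[0,0,0,0,0,0,1]], "force": 20}}

```text
clock: 0.6
ee_pos: [155.7, 605.3, 253.3]
tool_rot: [-0.394, -3.117, -0.0]
contact_force: [1.0, 0.5, 0.2]
grip_width: 12.2
```

```bash
sed -i 's/^from plant import \*/from plant import *\nimport functools\nfrom plant import get_calibration as _gc\nget_calibration=functools.cache(_gc)/' h.py
python3 -c "
from h import *
print(angs(cv2.imread('pics/top0.png')))"
```

```text
[(np.float64(-69.7), np.float64(90.5), np.float64(35.9)), (np.float64(134.8), np.float64(69.6), np.float64(28.8))]
```

>>> {"op": "drive_tool", "data": {"steps": [[0,0,-30,0,0,0,1],[-20,-16,-30,0,0,0,1],[-40,-31,0,0,0,0,1],[-40,-31,0,0,0,0,1],[-40,-31,0,0,0,0,1],[-40,-31,0,0,0,0,1],[-40,-31,0,0,0,0,1],[-40,-31,0,0,0,0,1],[-40,-31,0,0,0,0,1],[-40,-31,0,0,0,0,1]]}}

```text
clock: 1.85
ee_pos: [420.1, 263.5, 313.6]
tool_rot: [0.394, 3.116, 0.001]
contact_force: [1.6, 0.5, -1.1]
grip_width: 0.3
```

>>> {"op": "drive_tool", "data": {"steps": [[-40,-31,0,0,0,0,1],[-40,-31,0,0,0,0,1],[-40,-31,0,0,0,0,1],[-20,-16,0,0,0,0.0,1],[0,0,0,0,0,0.17,1],[0,0,10,0,0,0.17,1],[0,0,10,0,0,0.17,1],[0,0,10,0,0,0.17,1],[0,0,10,0,0,0.17,1],[0,0,10,0,0,0.17,1]]}}

```text
clock: 3.1
ee_pos: [527.6, 124.5, 263.1]
tool_rot: [1.873, 2.522, 0.001]
contact_force: [-0.3, -0.4, 0.0]
grip_width: -0.0
```

>>> {"op": "drive_tool", "data": {"steps": [[0,0,10,0,0,0.18,1],[0,0,10,0,0,0.18,1],[0,0,10,0,0,0.18,1],[0,0,10,0,0,0.18,1],[0,0,0,0,0,0.18,1],[0,0,0,0,0,0.18,1],[0,0,0,0,0,0,1],[0,0,0,0,0,0,1]]}}

```text
clock: 4.1
ee_pos: [527.6, 124.6, 223.3]
tool_rot: [-2.897, -1.215, -0.0]
contact_force: [0.4, -0.4, 0.8]
grip_width: -0.3
```

```bash
cat >> h.py <<'E'
from scipy.spatial.transform import Rotation as Ro
def st(target=None):
    o=get_obs(); R=Ro.from_rotvec(o['tool_rot']).as_matrix(); p=o['ee_pos']
    print("t",o['clock'],"p",p.round(1),"xang",np.degrees(np.arctan2(R[1,0],R[0,0])).round(1),"z",R[:,2].round(3),"F",o['contact_force'].round(1),"q7",o['q'][6].round(2),"w",round(o['grip_width'],1))
    d=p[:2]-CTR; print(" rel r",np.hypot(*d).round(1),"ang",np.degrees(np.arctan2(d[1],d[0])).round(1), "rel in tool xy",(R.T@np.r_[d,0]).round(1))
    if target is not None: print(" tool shift",(R.T@(np.array(target)-p)).round(1))
    return o
E
python3 - <<'E'
from h import *
st([539.7,105.3,141])
cv2.imwrite("pics/t1.png",get_image("top")); cv2.imwrite("pics/s1.png",get_image("scene"))
E
```

```text
t 4.1 p [527.6 124.6 223.3] xang 45.5 z [ 0.  0. -1.] F [ 0.4 -0.4  0.8] q7 -0.83 w -0.3
 rel r 71.3 ang 164.3 rel in tool xy [-34.3 -62.5  -0. ]
 tool shift [-5.4 22.1 82.3]
```

>>> {"op": "drive_tool", "data": {"steps": [[-6,20,20,0,0,0,1],[0,0,25,0,0,0,1],[0,0,20,0,0,0,1],[0,0,9,0,0,0,1],[0,0,4,0,0,0,1],[0,0,3,0,0,0,1],[0,0,0,0,0,0,1]]}}

```text
clock: 5.08
ee_pos: [537.8, 106.2, 142.6]
tool_rot: [-2.9, -1.209, -0.001]
contact_force: [-0.2, -0.8, 0.3]
grip_width: 0.1
```

Run:
```python
from h import *
st()
a=get_image("top");b=get_image("scene")
a=cv2.resize(a[130:240,150:280],None,fx=4,fy=4,interpolation=cv2.INTER_CUBIC)
cv2.imwrite("pics/t2.png",a); cv2.imwrite("pics/s2.png",cv2.resize(b[150:270,220:340],None,fx=5,fy=5,interpolation=cv2.INTER_CUBIC))
```

```text
t 5.075 p [537.8 106.2 142.6] xang 45.3 z [ 0.001  0.    -1.   ] F [-0.2 -0.8  0.3] q7 -0.71 w 0.1
 rel r 58.5 ang 179.1 rel in tool xy [-40.5 -42.2  -0. ]
```

View pics/s2.png

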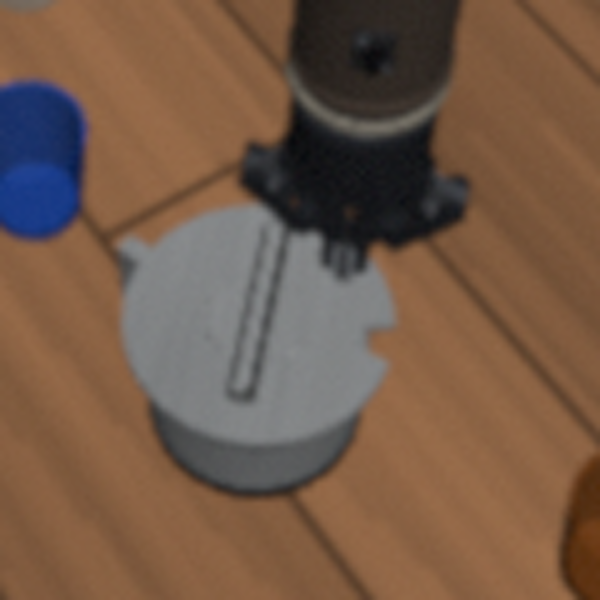

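View pics/t2.png

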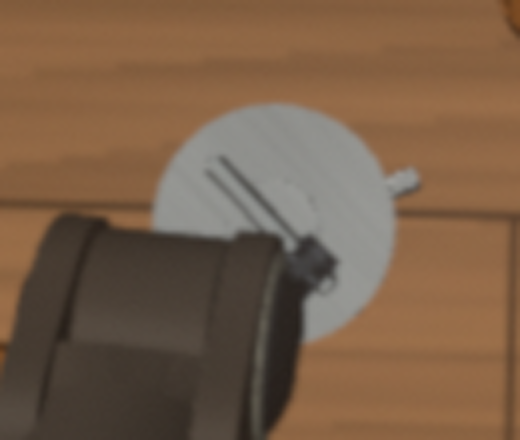

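>>> {"op": "drive_tool", "data": {"steps": [[0,10,1,0,0,0,1],[0,5,0,0,0,0,1],[0,3,0,0,0,0,1],[0,2,0,0,0,0,1],[0,2,0,0,0,0,1],[0,2,0,0,0,0,1],[0,0,0,0,0,0,1]]}}

```text
clock: 6.05
ee_pos: [554.5, 89.3, 141.2]
tool_rot: [-2.899, -1.209, 0.001]
contact_force: [-1.8, -0.2, 0.9]
grip_width: -0.1
```

Run:
```python
from h import *
st()
```

```text
t 6.05 p [554.5  89.3 141.2] xang 45.3 z [-0.001  0.    -1.   ] F [-1.8 -0.2  0.9] q7 -0.66 w -0.1
 rel r 44.8 ang -159.1 rel in tool xy [-40.8 -18.5   0. ]
```

>>> {"op": "drive_tool", "data": {"steps": [[-1.7,4.4,0,0,0,-0.105,1],[-1.7,4.4,0,0,0,-0.105,1],[-1.7,4.4,0,0,0,-0.105,1],[-1.7,4.4,0,0,0,-0.105,1],[-1.7,4.4,0,0,0,-0.105,1],[-1.7,4.4,0,0,0,-0.105,1]]}}

```text
clock: 6.8
ee_pos: [571.8, 67.5, 141.1]
tool_rot: [-2.379, -2.051, 0.001]
contact_force: [-1.6, -0.7, -0.2]
grip_width: 0.2
```

Run:
```python
from h import *
st()
a=get_image("top");cv2.imwrite("pics/t3f.png",a)
a=cv2.resize(a[130:240,150:280],None,fx=4,fy=4,interpolation=cv2.INTER_CUBIC)
b=get_image("scene")
b=cv2.resize(b[160:270,220:340],None,fx=4,fy=4,interpolation=cv2.INTER_CUBIC)[:440]
cv2.imwrite("pics/t3.png",cv2.resize(np.hstack([a,b]),None,fx=.79,fy=.79))
```

```text
t 6.8 p [571.8  67.5 141.1] xang 81.5 z [-0.001 -0.    -1.   ] F [-1.6 -0.7 -0.2] q7 -0.08 w 0.2
 rel r 45.1 ang -122.9 rel in tool xy [-41.  -18.7   0. ]
```

View pics/t3.png

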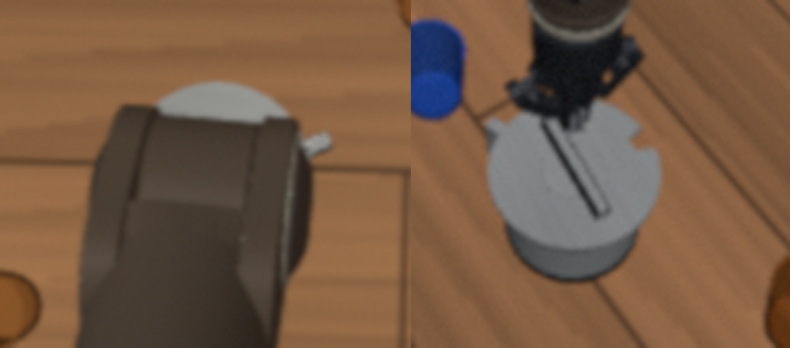

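The lid is turning with the fingertips on the notch side of the rib, and the notch is now at upper right in the scene view. I'll keep going along the arc.

>>> {"op": "drive_tool", "data": {"steps": [[-1.7,4.4,0,0,0,-0.105,1],[-1.7,4.4,0,0,0,-0.105,1],[-1.7,4.4,0,0,0,-0.105,1],[-1.7,4.4,0,0,0,-0.105,1],[-1.7,4.4,0,0,0,-0.105,1],[-1.7,4.4,0,0,0,-0.105,1],[-1.7,4.4,0,0,0,-0.105,1],[-1.7,4.4,0,0,0,-0.105,1],[-1.7,4.4,0,0,0,-0.105,1],[-1.7,4.4,0,0,0,-0.105,1]]}}

```text
clock: 8.15
ee_pos: [617.1, 65.0, 141.2]
tool_rot: [-1.035, -2.966, 0.001]
contact_force: [-1.9, -1.3, 0.7]
grip_width: 0.2
```

Run:
```python
from h import *
st()
```

```text
t 8.15 p [617.1  65.  141.2] xang 141.5 z [-0.001 -0.001 -1.   ] F [-1.9 -1.3  0.7] q7 0.84 w 0.2
 rel r 45.4 ang -62.7 rel in tool xy [-41.4 -18.6   0. ]
```

Seven more rows, about 42°, which should leave roughly 17°. Then I'll look.

>>> {"op": "drive_tool", "data": {"steps": [[-1.7,4.4,0,0,0,-0.105,1],[-1.7,4.4,0,0,0,-0.105,1],[-1.7,4.4,0,0,0,-0.105,1],[-1.7,4.4,0,0,0,-0.105,1],[-1.7,4.4,0,0,0,-0.105,1],[-1.7,4.4,0,0,0,-0.105,1],[-1.7,4.4,0,0,0,-0.105,1]]}}

```text
clock: 9.02
ee_pos: [638.7, 89.0, 141.1]
tool_rot: [0.099, -3.14, 0.002]
contact_force: [-1.2, -2.4, 0.5]
grip_width: 0.1
```

Run:
```python
from h import *
st()
a=get_image("top");cv2.imwrite("pics/t4f.png",a)
a=cv2.resize(a[130:240,150:280],None,fx=4,fy=4,interpolation=cv2.INTER_CUBIC)
b=get_image("scene");cv2.imwrite("pics/s4f.png",b)
b=cv2.resize(b[160:270,220:340],None,fx=4,fy=4,interpolation=cv2.INTER_CUBIC)[:440]
cv2.imwrite("pics/t4.png",cv2.resize(np.hstack([a,b]),None,fx=.79,fy=.79))
```

```text
t 9.025 p [638.7  89.  141.1] xang -176.4 z [-0.    -0.001 -1.   ] F [-1.2 -2.4  0.5] q7 1.44 w 0.1
 rel r 45.4 ang -21.1 rel in tool xy [-41.3 -19.    0. ]
```

View pics/t4.png

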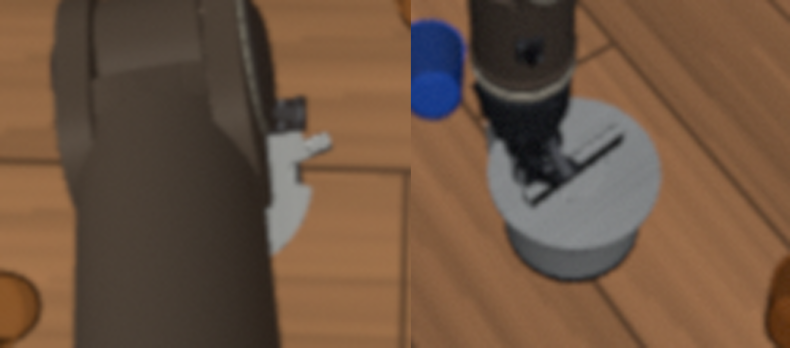

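>>> {"op": "drive_tool", "data": {"steps": [[-1.4,3.6,0,0,0,-0.0873,1],[-1.4,3.6,0,0,0,-0.0873,1],[0,0,0,0,0,0,1]]}}

```text
clock: 9.5
ee_pos: [640.8, 96.9, 141.2]
tool_rot: [-0.367, 3.12, -0.0]
contact_force: [-0.4, -0.9, 1.4]
grip_width: -0.2
```

Run:
```python
from h import *
st()
a=get_image("top");cv2.imwrite("pics/t5f.png",a)
a=cv2.resize(a[150:210,210:270],None,fx=7,fy=7,interpolation=cv2.INTER_CUBIC)
b=get_image("scene");cv2.imwrite("pics/s5f.png",b)
b=cv2.resize(b[180:250,230:310],None,fx=6,fy=6,interpolation=cv2.INTER_CUBIC)
cv2.imwrite("pics/t5.png",cv2.resize(np.hstack([a,b[:420]]),None,fx=.88,fy=.88))
```

```text
t 9.5 p [640.8  96.9 141.2] xang -166.6 z [ 0. -0. -1.] F [-0.4 -0.9  1.4] q7 1.58 w -0.2
 rel r 45.3 ang -10.7 rel in tool xy [-41.3 -18.5   0. ]
```

View pics/t5.png

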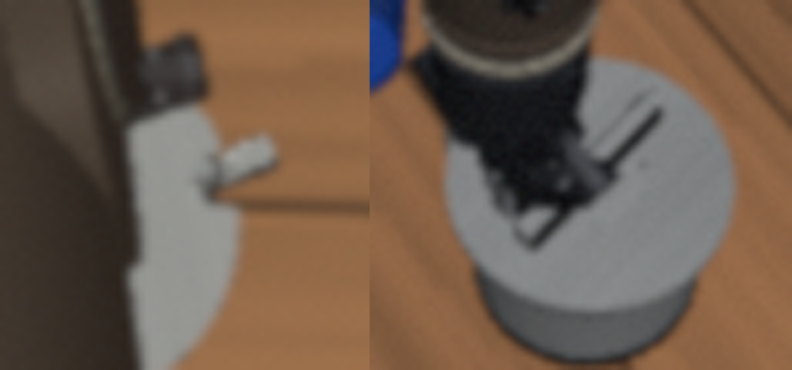

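>>> {"op": "drive_tool", "data": {"steps": [[0,-12,0,0,0,0,1],[0,0,-40,0,0,0,1],[40,0,-10,0,0,0,1],[50,0,0,0,0,0,1],[50,0,0,0,0,0,1],[50,0,0,0,0,0,1],[0,0,0,0,0,0,1]]}}

```text
clock: 10.48
ee_pos: [455.8, 39.0, 191.4]
tool_rot: [0.368, -3.118, 0.0]
contact_force: [1.0, -0.2, -0.3]
grip_width: 0.2
```

Run:
```python
from h import *
st()
a=get_image("top");cv2.imwrite("pics/t6f.png",a); print(angs(a,113))
a=cv2.resize(a[145:230,170:270],None,fx=7,fy=7,interpolation=cv2.INTER_CUBIC)
cv2.imwrite("pics/t6.png",a)
```

```text
t 10.475 p [455.8  39.  191.4] xang -166.5 z [-0.002 -0.    -1.   ] F [ 1.  -0.2 -0.3] q7 1.61 w 0.2
 rel r 155.3 ang -154.7 rel in tool xy [152.  -31.8   0.2]
[(np.float64(-69.7), np.float64(90.5), np.float64(36.2)), (np.float64(-78.8), np.float64(72.5), np.float64(3.5))]
```

View pics/t6.png

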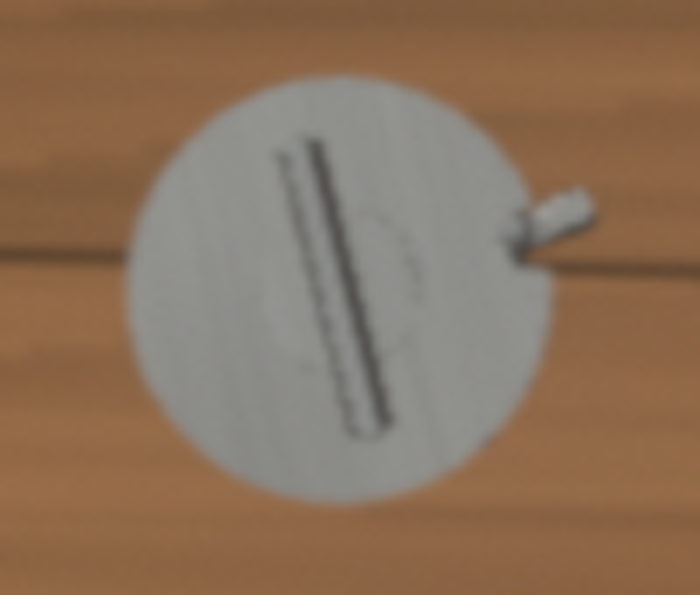

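Run:
```python
from h import *
Z=lambda p:(170+(p[0]+.5)/7-.5,145+(p[1]+.5)/7-.5)
def an(a,b):
    A,B=onz("top",Z(a),134),onz("top",Z(b),134); d=B-A; return np.degrees(np.arctan2(d[1],d[0])),np.hypot(d[0],d[1])
for s in [((222,193),(422,410)),((245,172),(448,388)),((283,152),(352,435)),((315,138),(388,425))]: print(an(*s))
# automated: dark line fit
for f in("top0","t6f"):
    g=cv2.imread(f"pics/{f}.png")[...,2].astype(float)
    pts=[]
    for v in range(160,212):
        for u in range(195,240):
            X=onz("top",(u,v),124)[:2]-CTR
            if np.hypot(*X)<56 and g[v,u]<105: pts.append([*X,105-g[v,u]])
    P=np.array(pts);w=P[:,2];
    c=(P[:,:2]*w[:,None]).sum(0)/w.sum();D=P[:,:2]-c;C=(D*w[:,None]).T@D
    e=np.linalg.eigh(C)[1][:,1];print(f,len(P),c,np.degrees(np.arctan2(e[1],e[0]))%180)
```

```text
(np.float64(-135.64896709034034), np.float64(106.92764877828371))
(np.float64(-135.13060966558285), np.float64(107.39410917782612))
(np.float64(-164.57384373261644), np.float64(105.29862452568933))
(np.float64(-164.03695558382537), np.float64(107.02512189269093))
top0 70 [ 3.66039792 -4.24735028] 44.95773419344994
t6f 73 [ 2.42239749 -5.20774903] 15.953918241364079
```

The rib has gone from 44.9° to 195.9°, so the lid has turned 151.0°. The notch is at −74.2° and the pin at −69.7°, which leaves 4.5°. I'll go back by the same path and push that much.

>>> {"op": "drive_tool", "data": {"steps": [[-50,0,0,0,0,0,1],[-50,0,0,0,0,0,1],[-50,0,0,0,0,0,1],[-40,0,10,0,0,0,1],[0,0,30,0,0,0,1],[0,0,10,0,0,0,1],[0,8,0,0,0,0,1],[0,4,0,0,0,0,1],[-0.7,1.7,0,0,0,-0.04,1],[-0.7,1.7,0,0,0,-0.04,1]]}}

```text
clock: 11.78
ee_pos: [641.8, 100.5, 142.4]
tool_rot: [-0.501, 3.099, -0.001]
contact_force: [1.6, -1.9, 1.5]
grip_width: -0.1
```

>>> {"op": "drive_tool", "data": {"steps": [[0,0,0,0,0,0,1],[0,-12,0,0,0,0,1],[0,0,-40,0,0,0,1],[40,0,-10,0,0,0,1],[50,0,0,0,0,0,1],[50,0,0,0,0,0,1],[50,0,0,0,0,0,1],[0,0,0,0,0,0,1]]}}

```text
clock: 12.78
ee_pos: [461.2, 28.1, 191.2]
tool_rot: [0.493, -3.1, 0.0]
contact_force: [1.1, 0.1, 0.5]
grip_width: -0.1
```

```bash
cat >> h.py <<'E'
def rib(img,z=124):
    g=img[...,2].astype(float); pts=[]
    for v in range(160,212):
        for u in range(195,240):
            X=onz("top",(u,v),z)[:2]-CTR
            if np.hypot(*X)<56 and g[v,u]<105: pts.append([*X,105-g[v,u]])
    P=np.array(pts);w=P[:,2];
    c=(P[:,:2]*w[:,None]).sum(0)/w.sum();D=P[:,:2]-c;C=(D*w[:,None]).T@D
    e=np.linalg.eigh(C)[1][:,1];return len(P),c,np.degrees(np.arctan2(e[1],e[0]))%180
E
python3 - <<'E'
from h import *
st()
a=get_image("top");cv2.imwrite("pics/t7f.png",a); print(rib(a))
cv2.imwrite("pics/t7.png",cv2.resize(a[145:230,170:270],None,fx=7,fy=7,interpolation=cv2.INTER_CUBIC))
E
```

```text
t 12.775 p [461.2  28.1 191.2] xang -161.9 z [-0.002 -0.001 -1.   ] F [1.1 0.1 0.5] q7 1.71 w -0.1
 rel r 155.6 ang -150.2 rel in tool xy [152.4 -31.5   0.4]
(73, array([ 3.00272981, -4.94785251]), np.float64(19.66138512912812))
```

View pics/t7.png

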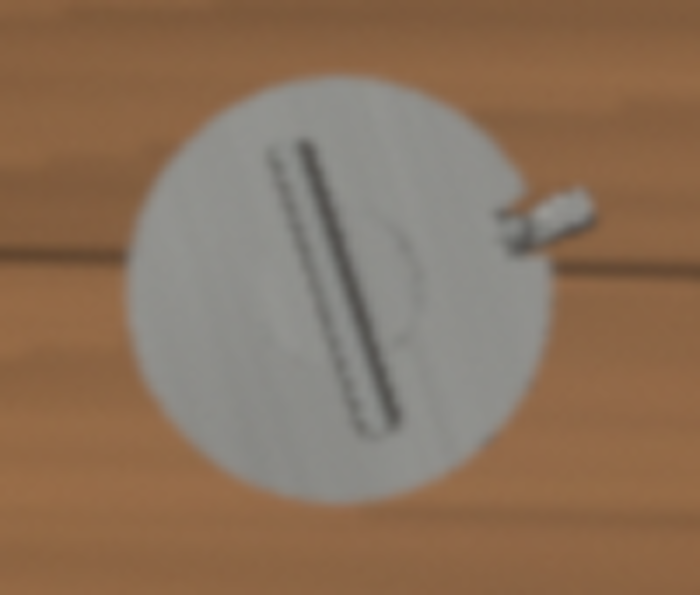

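The rib is at 19.7°, so the notch is at about −70.4° and the pin at −69.7°. That is less than 1 mm off, and the picture shows the pin inside the notch. Now I move over the rib's centre and press.

>>> {"op": "drive_tool", "data": {"steps": [[-50,10,0,0,0,0,1],[-50,10,0,0,0,0,1],[-50,11,0,0,0,0,1],[-2.5,0.5,10,0,0,0,1],[0,0,15,0,0,0,1],[0,0,7,0,0,0,1],[0,0,2,0,0,0,1],[0,0,2,0,0,0,1]]}}

```text
clock: 13.82
ee_pos: [599.5, 107.2, 155.9]
tool_rot: [-0.496, 3.101, -0.0]
contact_force: [-2.9, -1.1, 5.4]
grip_width: -0.1
```

Run:
```python
from h import *
st()
```

```text
t 13.825 p [599.5 107.2 155.9] xang -161.8 z [ 0.001  0.    -1.   ] F [-2.9 -1.1  5.4] q7 1.61 w -0.1
 rel r 3.7 ang 30.1 rel in tool xy [-3.6  0.8  0. ]
```

>>> {"op": "drive_tool", "data": {"steps": [[0,0,2,0,0,0,1],[0,0,2,0,0,0,1],[0,0,2,0,0,0,1],[0,0,2,0,0,0,1],[0,0,0,0,0,0,1]]}}

```text
clock: 14.45
ee_pos: [599.5, 107.2, 148.3]
tool_rot: [-0.496, 3.101, -0.0]
contact_force: [-3.2, -1.0, 4.8]
grip_width: 0.1
```

Run:
```python
from h import *
st()
```

```text
t 14.45 p [599.5 107.2 148.3] xang -161.8 z [ 0.001 -0.    -1.   ] F [-3.2 -1.   4.8] q7 1.61 w 0.1
 rel r 3.7 ang 30.5 rel in tool xy [-3.6  0.8  0. ]
```

Down 7.7 mm with only about 5 N, so the pin is in the notch. I'll keep pressing until it stops.

>>> {"op": "drive_tool", "data": {"steps": [[0,0,1,0,0,0,1],[0,0,1,0,0,0,1],[0,0,1,0,0,0,1],[0,0,0,0,0,0,1]]}}

```text
clock: 14.95
ee_pos: [599.7, 107.2, 146.8]
tool_rot: [-0.496, 3.101, -0.0]
contact_force: [-7.9, -2.2, 16.6]
grip_width: 0.1
```

Run:
```python
from h import *
st()
```

```text
t 14.95 p [599.7 107.2 146.8] xang -161.8 z [ 0.001  0.    -1.   ] F [-7.9 -2.2 16.6] q7 1.61 w 0.1
 rel r 3.9 ang 30.0 rel in tool xy [-3.8  0.8  0. ]
```

It is hard on the stop at 146.8 mm, where 147 was expected. One more millimetre of pressure to be sure, then retreat.

>>> {"op": "drive_tool", "data": {"steps": [[0,0,1,0,0,0,1],[0,0,1,0,0,0,1],[0,0,0,0,0,0,1],[0,0,-5,0,0,0,1],[0,0,-30,0,0,0,1],[0,0,-30,0,0,0,1],[50,0,0,0,0,0,1],[50,0,0,0,0,0,1],[50,0,0,0,0,0,1],[0,0,0,0,0,0,1]]}}

```text
clock: 16.2
ee_pos: [454.1, 59.4, 207.5]
tool_rot: [0.495, -3.101, 0.001]
contact_force: [1.6, 1.1, 0.0]
grip_width: 0.2
```

Run:
```python
from h import *
st()
a=get_image("top"); b=get_image("scene"); print(rib(a,115))
cv2.imwrite("pics/t8f.png",a)
x=cv2.resize(a[145:230,170:270],(470,400),interpolation=cv2.INTER_CUBIC)
y=cv2.resize(b[180:260,230:296],(330,400),interpolation=cv2.INTER_CUBIC)
cv2.imwrite("pics/t8.png",np.hstack([x,y]))
o=cv2.imread("pics/top0.png")
for n,(r0,r1,c0,c1) in dict(ta=(205,250,120,175),tb=(105,145,265,310),jar=(195,228,340,380)).items():
    print(n,cv2.absdiff(a,o)[r0:r1,c0:c1].max())
```

```text
t 16.2 p [454.1  59.4 207.5] xang -161.9 z [-0.001 -0.001 -1.   ] F [1.6 1.1 0. ] q7 1.64 w 0.2
 rel r 149.4 ang -162.1 rel in tool xy [1.494e+02 7.000e-01 1.000e-01]
(71, array([ 2.35173709, -5.21849492]), np.float64(19.628268364195407))
ta 12
tb 7
jar 8
```

View pics/t8.png

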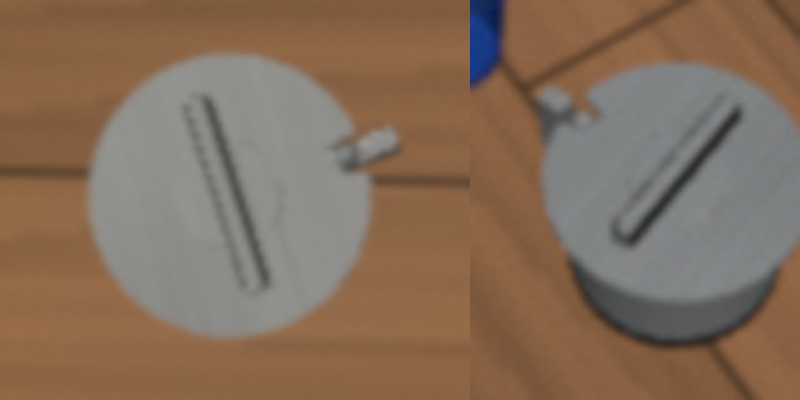

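The lid is down with the pin standing in the notch (left view about (345,155)). The bystanders have not moved and the hand is clear.

```bash
python3 -c "
from plant import finish_job
print(finish_job())"
```

```text
the job is handed in; nothing more can be done
None
```

The lid is home with the pin in its notch, and I handed the job in after about 16 s; no verdict was reported.

**What I did:** With the fingers shut, I pushed on one side of the rib only, turning the lid about 155° counter-clockwise. I stopped once to look and corrected the last 4.5°. Then I pressed on the rib's top near its centre and took the hand away.

**Last checks:**
- **Alignment:** the notch is at about −70.4° and the pin at −69.7°, which is about 1 mm apart at the pin.
- **Depth:** the fingertips touched the rib at the expected starting height. They went down about 9 mm and met a hard stop at a TCP height of 146.8 mm, where 147 was expected. The last reading, taken on the stop, was 16.6 N upward; I then commanded about 2 mm more without reading the force.
- **Bystanders:** the tumblers and the jar look unchanged against the first picture.
- **Hand:** it is clear of everything; the contact force reads about zero.

No final check failed or disagreed. One early measuring script stopped with an error from too many calibration calls, and I fixed it. The arm did not move because of it.

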